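# Aim the inspection mirror at the ball target and hold it

## Task

The small camera on the aluminium rail must see the ball-headed target (not the block-headed one) by way of the pivoted mirror. First slacken the wing nut that clamps the mirror, anticlockwise until it stops, without forcing the mirror; then turn the mirror by the black bar on top until the camera's view, reflected at the mirror's centre, lands on the ball. A spring turns the mirror back when let go, so finish while still holding the bar, mirror still and on the ball, and leave everything else where it stands.

Things in the scene. Friction and masses are not known exactly. Their poses are not given: they have to be found in the camera images.
- rig: Fixed inspection rig: aluminium rail 60 x 335 x 14 mm along rig y. Origin: on the worktop, below the mirror's vertical turning axis. A small camera stands at y +155 mm (top 106 mm up). A post at y -110 mm carries a bridge (34 mm wide, top 135 mm up, y -132 to +20 mm) over the mirror; only the wing nut (above the post) and the black grip bar (above the mirror axis) rise higher, to 177 mm; their flat lock arms lie on the bridge, up to 142 mm.
- camera_lens (a point): Front of the camera's lens, 122 mm from the mirror axis along rig +y, 85 mm above the worktop. The camera looks along rig -y, level, straight at the mirror's centre.
- nut_grip (a point): Centre of the wings of the steel wing nut (lock nut): a flat upright bar 42 mm long along this point's x, 10 mm thick along its y, 24 mm high, 164 mm above the worktop; flat arms lie 22 mm below this point. It turns about the vertical through this point; its height does not change.
- lock_nut (a joint): Turn of the wing nut in rad: about 0 = tight, grows anticlockwise seen from above, 1.45 = slack, at its stop. Stays where it is left; friction about 0.06 N m. At 0 its wings lie along rig x.
- mirror_grip (a point): Centre of the black grip bar on top of the mirror's spindle: 42 mm long along this point's y, 12 mm thick along its x, 26 mm high, 164 mm above the worktop; flat arms lie 22 mm below this point. It turns with the mirror about the vertical through this point.
- mirror (a joint): Turn of the mirror in rad, grows anticlockwise seen from above, 0 (rest) to 1.35. At 0 the bright face looks along rig +x and the bar lies along rig y. A spring (0.02 N m at rest, 0.08 N m at 1.2 rad) turns it back to 0. With the nut tight its lock arm stops the mirror's after about 0.05 rad; with the nut at its stop it is free.
- mirror_face (a point): Centre of the bright face of the mirror (60 mm wide, 50 mm high, upright, in a black frame, hanging under the bridge), on the turning axis, 85 mm above the worktop. Its x is the outward normal of the bright face.
- reflected_view (a point): Same place as the mirror's centre. Its x axis points along the camera's line of sight after reflection at the mirror; it turns twice as far as the mirror. With the mirror at 0 it points along rig -y; the ball then asks for a mirror angle of half the angle from rig -y, anticlockwise, to the direction from the mirror axis to the ball.
- ball_target_head (a point): Centre of the steel ball, diameter 32 mm, on a thin upright stem (8 mm) with a round foot (36 mm), fixed on the worktop; 85 mm above the worktop, level with the mirror's centre. This is the marker to be seen.
- block_target_head (a point): Centre of the square steel block, 28 mm each way, on an equal stem and foot, fixed on the worktop; 85 mm above the worktop. The wrong target.
- label_tape_mid (a point): White roll of label tape, diameter 62 mm, 18 mm high, lying on the worktop between the rail and the two targets. Bystander. Point: its centre.
- amber_bottle_mid (a point): Brown screw-cap bottle, diameter 58 mm, 126 mm tall, to the right. Bystander. Point: its centre, 63 mm up.
- dropper_bottle_mid (a point): Small white dropper bottle, diameter 31 mm, 94 mm tall, to the right. Bystander. Point: its centre, 47 mm up.
- conical_flask_mid (a point): Glass conical flask, diameter 95 mm, 113 mm tall, to the left. Bystander. Point: its centre, 56 mm up.
Mind the look-alikes: they are no part of the job. Leave any pink or yellow look-alike of the part that bears ball_target_head alone.

How it is judged:
On the way, in this order (a step that is already met when the one before it is completed fails the run):
1. the wing nut is slackened to its stop while the mirror still rests (value of joint lock_nut above 1.15 rad and value of joint mirror below 0.12 rad), for 0.2 s.
2. the mirror is held by its bar so that the camera's reflected line of sight meets the ball (y of ball_target_head in the frame of reflected_view between -0.016 and 0.016 m and x of ball_target_head in the frame of reflected_view above 0.05 m and velocity of joint mirror between -0.06 and 0.06 rad/s and contact force between the fingers and mirror above 0.5 N), for 0.4 s.
At the end, for the whole second after the job is handed in: The program finishes holding: the fingers touch the mirror's bar (more than 0.5 N), the mirror stands still (under 0.06 rad/s) at an angle where the reflected line of sight passes within 16 mm (the ball's radius) of the ball's centre, and the nut is still slack (over 1.05 rad) (all of step 2 and value of joint lock_nut above 1.05 rad); the arm keeps its last pose, push and grip.
It fails at once if the mirror forced (past 0.12 rad) while the nut is not yet slackened (under 1.05 rad) (value of joint mirror above 0.12 rad and value of joint lock_nut below 1.05 rad).
It fails at once if a bystander pushed more than 30 mm or knocked over (distance of any of label_tape_mid, amber_bottle_mid, dropper_bottle_mid, conical_flask_mid from where it was at the start of the episode above 0.03 m).
It also fails if it takes over 51 s, if anything falls off the work surface, if the arm or the gripper's body presses on something with over 40 N, if the wrist force passes 120 N, or if a joint passes its speed limit or range.

## Robot

A 6-joint arm with a two-finger parallel gripper is mounted at the origin on a cart in front of the work surface, level with it; the furniture and walls round the work are solid. World frame = base frame: x ahead of the robot, y to its left, z up, the work surface at z = 0. Lengths are in m, angles in rad, forces in N, time in s.
With the tool pointing down it reaches from about 0.425 to 0.95 m from the base axis. Payload 3.5 kg.
Tool frame: the origin (TCP) lies between the finger pads; the fingertips stand 14 mm ahead of it and the grasp point (between the pads) lies 5 mm behind it; z points along the fingers, y is the line along which they close (so a half turn about z gives the same grasp; the last joint's range is limited). The gripper opens to 85 mm and grips with 20 to 120 N. Pads are 22 mm wide; open, the fingers measure 114 mm over their backs; the gripper's body (76 mm by 85 mm) begins 54 mm behind the grasp point. The pads swing forward as they close: fully open they stand 13 mm farther back than shut.
Start: joints at [1.107, 0.286, 1.577, -0, 1.279, -0.15], TCP at [0.208, 0.642, 0.245] pointing down, gripper open.
Joint ranges: [-2.77, 2.77], [-0.9, 2.22], [0.21, 2.48], [-1.53, 4.67], [0.24, 2.81], [-2.84, 2.84]. Speed limits (rad/s): [2.79, 2.79, 3.14, 3.14, 3.14, 3.14].

## Interface

Orientations are given as a unit quaternion [x, y, z, w].
In Python, from plant import * gives the robot as it stands.
- The arm moves only by the tool step_arm, never from a script. Its argument "commands" is a list of rows, each an object of numbers: "gripper": the gripper's target within -1 to 1 (shut at 1, half-way at 0, fully open at -1); "x", "y", "z": the shift along the tool's x, y, z in mm; "spin": the turn about the tool's z in degrees. A call has exactly 10 rows; each row shifts and turns the commanded pose from where the row before left it, along the tool's axes as they then stand; what a row does not reach is not made up. A row lasts 1/10 s, in which the tool goes at most 50 mm and 8.59 degrees, less where a joint would pass 70% of its speed; a pose out of reach is approached as far as the arm can. A call with a gripper value outside its range is refused whole. The fingers move at their own pace and stop on an object; "force" is the grip in N (left out, the last holds). Time passes only in rows, so rows that do not move let the fingers close, or fill a call up. It gives the time, the measured TCP pose, the force, the opening and the grip force at its end, in the units of the state.
- get_state(): the state, without advancing time (a new reading comes with each control period).
- read_camera(name): name is "scene" or "top" or "wrist"; returns a dict with "color" (480x640x3 uint8, red, green, blue), "z_map" (480x640 float32, m along the optical axis (not along the pixel's ray), 0 where there is no reading), "fx", "fy", "cx", "cy" (pixels), "distortion" ([k1, k2, p1, p2, k3] as OpenCV has them; the pictures are not rectified), "eye" and "attitude" of the camera in the world; the wrist camera has in their place "mount" (4x4, takes a point from camera to tool coordinates, whose origin is the TCP and whose axes are the flange's). Camera axes: x right, y up, looking along -z (the intrinsics and any distortion apply to the point x, -y, -z); pixel columns grow to the right and rows downward; lengths in m; the calibration is good to about 2 mm. A picture is of the moment at which its call begins: read the wrist's pose just before it.
- sign_off(): hands the job in; it is judged then, once.
The state is a dict: "time": time; "qpos": joint angles; "dq": joint speeds; "joint_efforts": joint torques, N m; "eef_pos": TCP position; "tcp_rot": TCP orientation; "contact_force": force on the tool from outside, world axes, zero at the start; "wrist_torque": the same for the moment, N m; "opening": opening from 0.0 (shut) to 1.0 (fully open); "finger_force": force on a finger pad.
Only numpy, scipy, OpenCV 4.12 (cv2) and the standard library are available. Lean on these libraries where they do the work, as an engineer would, in place of code of your own. Each camera call takes 0.05 s, during which the arm holds its last target. There are 200 camera calls.

## Working session

There is one attempt and no reset: what is moved stays moved. The work goes in short steps, Python scripts to look and compute and a tool call to move; the robot and the scene stay as the last step left them, time stands still between calls to the robot, and variables do not carry over. Pictures are saved under pics/ and viewed, at most 10 in all, crops included, and the job is handed in when it is done.

Besides the shell and the picture viewer there is one more tool, called after ">>>" as name(argument=value, ...), one argument or row to a line, values as JSON. step_arm: Moves the arm, as the interface text tells. Its arguments: {"type":"object","properties":{"commands":{"type":"array"},"force":{"type":"number"}},"required":["commands"]}

```bash
mkdir -p pics; python3 - <<'E'
from plant import *
import cv2, numpy as np
s=get_state(); print(s)
for n in("top","scene"):
    c=read_camera(n); cv2.imwrite(f"pics/{n}.png",c["color"][:,:,::-1]); np.savez(f"{n}.npz",**c)
    print(n,{k:c[k] for k in c if k not in("color","z_map")})
E
```

```text
{'time': 0.0, 'qpos': array([ 1.10699520e+00,  2.87181574e-01,  1.57817501e+00,  1.93118688e-05,
        1.27858915e+00, -1.49995920e-01]), 'dq': array([-7.40998835e-05,  2.20803860e-04,  1.18682527e-03, -3.53296945e-04,
       -6.44077814e-04, -2.38610574e-04]), 'joint_efforts': array([ 1.37955474e-03, -4.05973899e+01, -2.92634636e+01, -4.93456344e-05,
        5.67076262e-03, -1.10504467e-05]), 'eef_pos': array([0.20804355, 0.6414872 , 0.2439376 ]), 'tcp_rot': array([ 1.56262261e-01,  9.87714899e-01, -1.11877677e-03, -3.64249262e-04]), 'contact_force': array([-0.38353744, -0.28777797,  1.12461574]), 'wrist_torque': array([ 0.02301956, -0.05395355,  0.01112973]), 'finger_force': 0.0, 'opening': 1.006211075130551}
top {'fx': 464.1957868071735, 'fy': 464.1957868071735, 'cx': 319.94221655900935, 'cy': 240.98506291835898, 'distortion': array([-0.08882995,  0.        ,  0.        ,  0.        ,  0.        ]), 'eye': array([ 0.57634028, -0.00859685,  1.23513789]), 'attitude': array([ 0.01506846, -0.03185275, -0.70175533,  0.71154607])}
scene {'fx': 462.8694671027581, 'fy': 462.8694671027581, 'cx': 331.5982009571973, 'cy': 247.6060264072366, 'distortion': array([0.00617979, 0.        , 0.        , 0.        , 0.        ]), 'eye': array([0.24589789, 0.57597547, 1.00840709]), 'attitude': array([-0.09817475,  0.32611911,  0.90152838, -0.26693563])}
```

View pics/top.png

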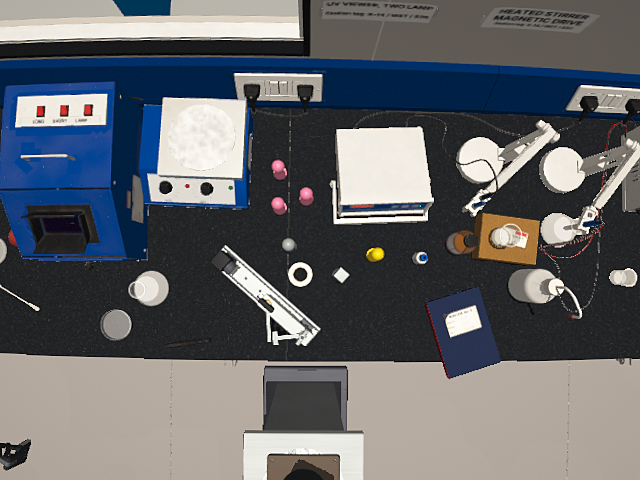

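View pics/scene.png

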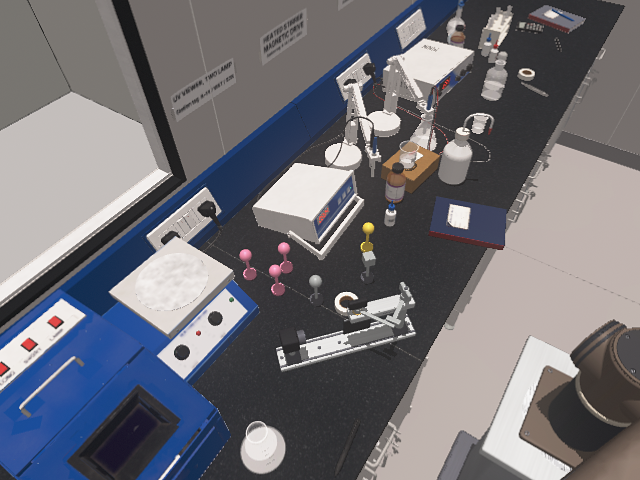

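The top view shows the rail running from (225,260), the camera end, to (312,335). The steel ball is at (289,244), the block at (341,274) and the tape at (300,273). I'll zoom in on the rig next.

```bash
cat > h.py <<'E'
import numpy as np, cv2
from scipy.spatial.transform import Rotation as R
def load(n): return dict(np.load(n+".npz"))
def ray(c,uv):
    K=np.array([[c["fx"],0,c["cx"]],[0,c["fy"],c["cy"]],[0,0,1.]])
    p=cv2.undistortPoints(np.array([[uv]],float),K,c["distortion"])[0,0]
    return R.from_quat(c["attitude"]).apply([p[0],-p[1],-1.])
def onplane(c,uv,z):
    d=ray(c,uv); return c["eye"]+d*(z-c["eye"][2])/d[2]
def proj(c,P):
    q=R.from_quat(c["attitude"]).inv().apply(np.asarray(P)-c["eye"])
    K=np.array([[c["fx"],0,c["cx"]],[0,c["fy"],c["cy"]],[0,0,1.]])
    return cv2.projectPoints(np.array([[q[0],-q[1],-q[2]]]),np.zeros(3),np.zeros(3),K,c["distortion"])[0][0,0]
def depthpt(c,u,v):
    return c["eye"]+ray(c,(u,v))*c["z_map"][v,u]
E
python3 - <<'E'
from h import *
a=load("top")["color"][225:355,205:365]; b=load("scene")["color"][230:380,265:425]
cv2.imwrite("pics/z1.png",cv2.resize(a,None,fx=4.9,fy=4.5,interpolation=cv2.INTER_CUBIC)[:,:,::-1] if 0 else cv2.resize(a,None,fx=4.5,fy=4.5,interpolation=cv2.INTER_CUBIC)[:,:,::-1])
cv2.imwrite("pics/z2.png",cv2.resize(b,None,fx=4,fy=4,interpolation=cv2.INTER_CUBIC)[:,:,::-1])
E
```

```text
(no output)
```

View pics/z1.png

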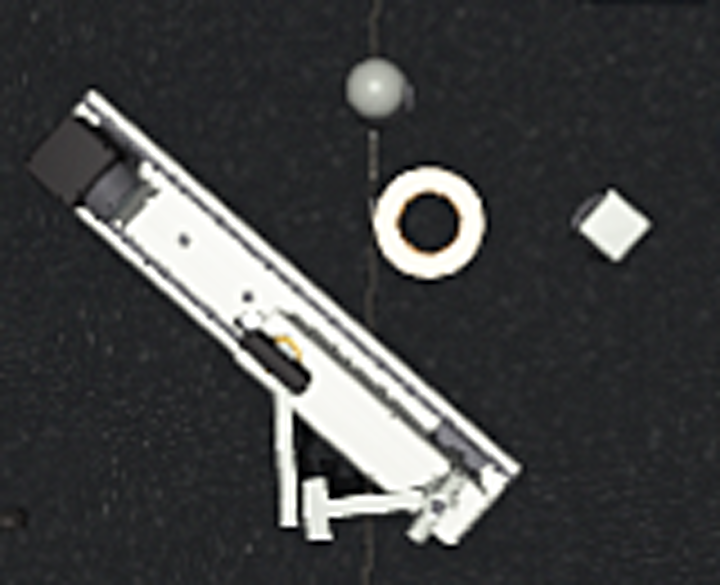

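View pics/z2.png

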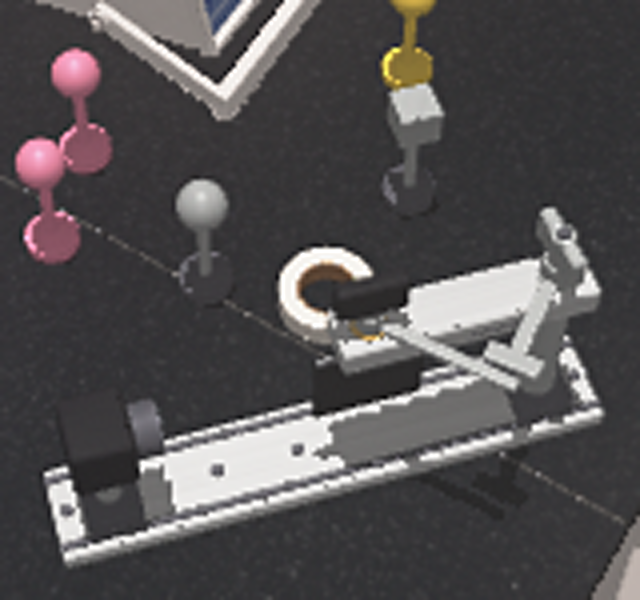

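The zooms show the black grip bar at about (266,305) in the top view and the wing nut at about (302,338), with its wings across the rail. Both lock arms point towards the robot. Next I'll measure with the depth map and colour.

```bash
python3 - <<'E'
from h import *
for n in("top","scene"):
    c=load(n); H,W=480,640
    K=np.array([[c["fx"],0,c["cx"]],[0,c["fy"],c["cy"]],[0,0,1.]])
    uv=np.mgrid[0:H,0:W][::-1].reshape(2,-1).T.astype(float)
    p=cv2.undistortPoints(uv[:,None],K,c["distortion"])[:,0]
    d=np.c_[p[:,0],-p[:,1],-np.ones(len(p))]
    P=(c["eye"]+R.from_quat(c["attitude"]).apply(d)*c["z_map"].reshape(-1,1)).reshape(H,W,3)
    np.save(n+"_P.npy",P)
    def comps(name,lo,hi,minpx=6):
        m=((P[...,2]>lo)&(P[...,2]<hi)&(P[...,0]>.3)&(P[...,0]<.72)&(abs(P[...,1])<.35)).astype(np.uint8)
        k,l,st,ce=cv2.connectedComponentsWithStats(m)
        for i in range(1,k):
            if st[i,4]>=minpx:
                q=P[l==i]; xy=q[:,:2]; 
                w,v=np.linalg.eigh(np.cov(xy.T)); 
                print(n,name,ce[i].round(1),st[i,4],"med",np.median(q,0).round(4),"mid",((xy.max(0)+xy.min(0))/2).round(4),"ang",np.degrees(np.arctan2(v[1,1],v[0,1])).round(1),"len",(np.sqrt(12*w)).round(3))
    comps("high",.150,.20)
    comps("bridge",.120,.150)
    comps("head",.06,.12)
    comps("rail",.006,.022,40)
E
```

```text
top high [266.2 304.3] 119 med [0.5019 0.0869 0.175 ] mid [0.5002 0.0876] ang 49.4 len [0.014 0.041]
top high [301.8 336.6] 99 med [0.4286 0.0046 0.1739] mid [0.4285 0.0057] ang 149.4 len [0.012 0.039]
top bridge [281.4 321.3] 917 med [0.4576 0.0554 0.135 ] mid [0.4656 0.0566] ang -142.8 len [0.07 0.11]
top bridge [307.3 337.9] 76 med [ 0.4208 -0.0069  0.1325] mid [ 0.4209 -0.0068] ang 151.6 len [0.013 0.035]
top head [287.7 243.7] 129 med [0.6439 0.0434 0.0956] mid [0.6443 0.0436] ang -137.0 len [0.027 0.027]
top head [376.8 253. ] 129 med [ 0.6246 -0.1758  0.0945] mid [ 0.6249 -0.1775] ang -168.5 len [0.027 0.028]
top head [223.1 261.4] 394 med [0.5976 0.2002 0.1034] mid [0.5996 0.2021] ang 50.5 len [0.041 0.054]
top head [423.5 256.7] 49 med [ 0.6171 -0.2976  0.0716] mid [ 0.6184 -0.2992] ang 128.8 len [0.016 0.017]
top head [340.3 274.3] 138 med [ 0.5717 -0.0855  0.0976] mid [ 0.5707 -0.0866] ang -177.6 len [0.029 0.029]
top head [259.5 295.7] 18 med [0.5164 0.1098 0.1088] mid [0.5155 0.1101] ang 71.2 len [0.007 0.01 ]
top rail [261.3 287.1] 1536 med [0.5389 0.1318 0.0131] mid [0
[... 1767 characters left out ...]
 -0.3379  0.0179] mid [ 0.4457 -0.3326] ang -168.6 len [0.025 0.11 ]
scene rail [366.2 246.5] 97 med [ 0.6206 -0.1738  0.0133] mid [ 0.6224 -0.1781] ang -137.8 len [0.029 0.032]
scene rail [366.5 277. ] 116 med [ 0.5666 -0.0828  0.0123] mid [ 0.5692 -0.0871] ang -158.5 len [0.031 0.033]
scene rail [315.8 299.1] 123 med [0.6404 0.0484 0.0129] mid [0.6434 0.0445] ang 51.2 len [0.029 0.032]
scene rail [343.3 300.9] 235 med [0.5794 0.0135 0.018 ] mid [0.5773 0.0148] ang 94.9 len [0.043 0.072]
scene rail [342.8 343.7] 2543 med [0.5185 0.1184 0.0148] mid [0.5137 0.1073] ang 48.8 len [0.059 0.303]
scene rail [348.5 441.6] 302 med [0.3864 0.3012 0.0124] mid [0.3863 0.2989] ang 98.6 len [0.012 0.103]
```

>>> step_arm(
  commands=[
    {"x":-29,"y":-38,"gripper":-0.3},
    {"x":-29,"y":-38,"gripper":-0.3},
    {"x":-29,"y":-38,"gripper":-0.3},
    {"x":-29,"y":-38,"gripper":-0.3},
    {"x":-29,"y":-38,"gripper":-0.3},
    {"x":-29,"y":-38,"gripper":-0.3},
    {"x":-29,"y":-38,"gripper":-0.3},
    {"x":-29,"y":-38,"gripper":-0.3},
    {"x":-29,"y":-38,"gripper":-0.3},
    {"x":-29,"y":-38,"gripper":-0.3},
  ],
  force=30,
)

```text
invalid input
```

>>> step_arm(
  commands=[
    {"x":-29,"y":-38,"z":0,"spin":0,"gripper":-0.3},
    {"x":-29,"y":-38,"z":0,"spin":0,"gripper":-0.3},
    {"x":-29,"y":-38,"z":0,"spin":0,"gripper":-0.3},
    {"x":-29,"y":-38,"z":0,"spin":0,"gripper":-0.3},
    {"x":-29,"y":-38,"z":0,"spin":0,"gripper":-0.3},
    {"x":-29,"y":-38,"z":0,"spin":0,"gripper":-0.3},
    {"x":-29,"y":-38,"z":0,"spin":0,"gripper":-0.3},
    {"x":-29,"y":-38,"z":0,"spin":0,"gripper":-0.3},
    {"x":-29,"y":-38,"z":0,"spin":0,"gripper":-0.3},
    {"x":-29,"y":-38,"z":0,"spin":0,"gripper":-0.3},
  ],
  force=30,
)

```text
time: 1.1
eef_pos: [0.3667, 0.1893, 0.2451]
tcp_rot: [0.156, 0.988, 0.0, 0.0]
contact_force: [1.4, 0.1, 0.0]
opening: 0.651
finger_force: 0.0
```

>>> step_arm(
  commands=[
    {"x":-29,"y":-39,"z":0,"spin":0,"gripper":-0.3},
    {"x":-29,"y":-39,"z":0,"spin":0,"gripper":-0.3},
    {"x":-29,"y":-39,"z":0,"spin":0,"gripper":-0.3},
    {"x":-28,"y":-38,"z":0,"spin":0,"gripper":-0.3},
    {"x":0,"y":0,"z":0,"spin":8.5,"gripper":-0.3},
    {"x":0,"y":0,"z":0,"spin":8.5,"gripper":-0.3},
    {"x":0,"y":0,"z":0,"spin":8.5,"gripper":-0.3},
    {"x":0,"y":0,"z":0,"spin":8.5,"gripper":-0.3},
    {"x":0,"y":0,"z":0,"spin":8.5,"gripper":-0.3},
    {"x":0,"y":0,"z":0,"spin":8.5,"gripper":-0.3},
  ],
)

```text
time: 2.1
eef_pos: [0.428, 0.0082, 0.2448]
tcp_rot: [0.569, 0.822, -0.0, -0.0]
contact_force: [-0.9, -0.3, -0.5]
opening: 0.649
finger_force: 0.0
```

>>> step_arm(
  commands=[
    {"x":0,"y":0,"z":0,"spin":8.5,"gripper":-0.3},
    {"x":0,"y":0,"z":0,"spin":8.5,"gripper":-0.3},
    {"x":0,"y":0,"z":0,"spin":8.5,"gripper":-0.3},
    {"x":0,"y":0,"z":0,"spin":8.5,"gripper":-0.3},
    {"x":0,"y":0,"z":0,"spin":8.5,"gripper":-0.3},
    {"x":0,"y":0,"z":0,"spin":8.5,"gripper":-0.3},
    {"x":0,"y":0,"z":0,"spin":8.5,"gripper":-0.3},
    {"x":0,"y":0,"z":0,"spin":8.5,"gripper":-0.3},
    {"x":0,"y":0,"z":0,"spin":8.5,"gripper":-0.3},
    {"x":0,"y":0,"z":0,"spin":8.5,"gripper":-0.3},
  ],
)

```text
time: 3.1
eef_pos: [0.428, 0.0082, 0.2448]
tcp_rot: [0.975, 0.222, -0.0, -0.0]
contact_force: [-0.2, 0.1, 0.2]
opening: 0.648
finger_force: 0.0
```

>>> step_arm(
  commands=[
    {"x":0,"y":0,"z":0,"spin":8.5,"gripper":-0.3},
    {"x":0,"y":0,"z":0,"spin":8.5,"gripper":-0.3},
    {"x":0,"y":0,"z":0,"spin":8.5,"gripper":-0.3},
    {"x":0,"y":0,"z":0,"spin":8.5,"gripper":-0.3},
    {"x":0,"y":0,"z":0,"spin":8.5,"gripper":-0.3},
    {"x":0,"y":0,"z":0,"spin":8.5,"gripper":-0.3},
    {"x":0,"y":0,"z":0,"spin":7,"gripper":-0.3},
    {"x":0,"y":0,"z":0,"spin":0,"gripper":-0.3},
    {"x":0,"y":0,"z":0,"spin":0,"gripper":-0.3},
    {"x":0,"y":0,"z":0,"spin":0,"gripper":-0.3},
  ],
)

```text
time: 4.1
eef_pos: [0.4283, 0.0082, 0.2452]
tcp_rot: [0.962, -0.275, -0.0, 0.0]
contact_force: [-0.4, 0.2, -0.4]
opening: 0.646
finger_force: 0.0
```

```bash
python3 - <<'E'
from plant import *
from h import *
s=get_state(); c=read_camera("wrist"); print(s["qpos"].round(3),s["eef_pos"],s["tcp_rot"])
cv2.imwrite("pics/w1.png",c["color"][:,:,::-1]); np.savez("w1.npz",pos=s["eef_pos"],rot=s["tcp_rot"],**c)
T=c["mount"]; H,W=480,640
K=np.array([[c["fx"],0,c["cx"]],[0,c["fy"],c["cy"]],[0,0,1.]])
uv=np.mgrid[0:H,0:W][::-1].reshape(2,-1).T.astype(float)
p=cv2.undistortPoints(uv[:,None],K,c["distortion"])[:,0]
q=np.c_[p[:,0],-p[:,1],-np.ones(len(p))]*c["z_map"].reshape(-1,1)
q=q@T[:3,:3].T+T[:3,3]; P=(s["eef_pos"]+R.from_quat(s["tcp_rot"]).apply(q)).reshape(H,W,3)
ok=c["z_map"]>0
m=(ok&(P[...,2]>.168)&(P[...,2]<.185)).astype(np.uint8)
k,l,st,ce=cv2.connectedComponentsWithStats(m)
for i in range(1,k):
    if st[i,4]>200:
        r=cv2.minAreaRect((P[l==i][:,:2]*1000).astype(np.float32)); print(ce[i],st[i,4],r,np.median(P[l==i],0))
E
```

```text
[-0.219 -0.288  2.151 -0.     1.279  1.908] [0.42828669 0.00818111 0.24517217] [ 9.61557226e-01 -2.74604599e-01 -1.26885896e-04  1.70895302e-05]
[137.10493119 232.99655963] 1744 ((500.2273864746094, 88.07382202148438), (41.501495361328125, 12.452213287353516), 48.78241729736328) [0.50020983 0.08624335 0.17645005]
[326.7101227  259.30751534] 1304 ((429.2245788574219, 5.307504653930664), (13.4326810836792, 41.55690383911133), 54.29176712036133) [0.43125733 0.00386631 0.17589196]
```

>>> step_arm(
  commands=[
    {"x":2,"y":2,"z":10,"spin":0,"gripper":-0.3},
    {"x":0,"y":0,"z":14,"spin":0,"gripper":-0.3},
    {"x":0,"y":0,"z":14,"spin":0,"gripper":-0.3},
    {"x":0,"y":0,"z":14,"spin":0,"gripper":-0.3},
    {"x":0,"y":0,"z":14,"spin":0,"gripper":-0.3},
    {"x":0,"y":0,"z":12,"spin":0,"gripper":-0.3},
    {"x":0,"y":0,"z":6,"spin":0,"gripper":-0.3},
    {"x":0,"y":0,"z":0,"spin":0,"gripper":-0.3},
    {"x":0,"y":0,"z":0,"spin":0,"gripper":0.4},
    {"x":0,"y":0,"z":0,"spin":0,"gripper":0.4},
  ],
  force=25,
)

```text
time: 5.15
eef_pos: [0.4296, 0.0053, 0.1621]
tcp_rot: [0.961, -0.275, 0.001, -0.0]
contact_force: [0.3, -0.2, 0.4]
opening: 0.318
finger_force: 0.0
```

>>> step_arm(
  commands=[
    {"x":0,"y":0,"z":0,"spin":0,"gripper":1},
    {"x":0,"y":0,"z":0,"spin":0,"gripper":1},
    {"x":0,"y":0,"z":0,"spin":0,"gripper":1},
    {"x":0,"y":0,"z":0,"spin":0,"gripper":1},
    {"x":0,"y":0,"z":0,"spin":0,"gripper":1},
    {"x":0,"y":0,"z":0,"spin":0,"gripper":1},
    {"x":0,"y":0,"z":0,"spin":0,"gripper":1},
    {"x":0,"y":0,"z":0,"spin":0,"gripper":1},
    {"x":0,"y":0,"z":0,"spin":0,"gripper":1},
    {"x":0,"y":0,"z":0,"spin":0,"gripper":1},
  ],
)

```text
time: 6.15
eef_pos: [0.4291, 0.0044, 0.1623]
tcp_rot: [0.961, -0.275, 0.0, 0.001]
contact_force: [-3.7, -3.3, 3.8]
opening: 0.182
finger_force: 24.4
```

>>> step_arm(
  commands=[
    {"x":0,"y":0,"z":0,"spin":-3,"gripper":1},
    {"x":0,"y":0,"z":0,"spin":-3,"gripper":1},
    {"x":0,"y":0,"z":0,"spin":-3,"gripper":1},
    {"x":0,"y":0,"z":0,"spin":-3,"gripper":1},
    {"x":0,"y":0,"z":0,"spin":-3,"gripper":1},
    {"x":0,"y":0,"z":0,"spin":-3,"gripper":1},
    {"x":0,"y":0,"z":0,"spin":-3,"gripper":1},
    {"x":0,"y":0,"z":0,"spin":-3,"gripper":1},
    {"x":0,"y":0,"z":0,"spin":-3,"gripper":1},
    {"x":0,"y":0,"z":0,"spin":-3,"gripper":1},
  ],
)

```text
time: 7.15
eef_pos: [0.4292, 0.005, 0.1623]
tcp_rot: [1.0, -0.016, 0.0, 0.001]
contact_force: [-2.3, -3.0, 3.4]
opening: 0.182
finger_force: 24.4
```

```bash
python3 - <<'E'
from plant import *
s=get_state(); print(s["wrist_torque"].round(3),s["contact_force"].round(1),s["opening"],s["qpos"].round(3))
E
```

```text
[-0.441  0.406  0.009] [-2.3 -3.   3.4] 0.18197350283810623 [-2.250e-01 -1.910e-01  2.232e+00 -1.000e-03  1.100e+00  1.379e+00]
```

>>> step_arm(
  commands=[
    {"x":0,"y":0,"z":0,"spin":-5,"gripper":1},
    {"x":0,"y":0,"z":0,"spin":-5,"gripper":1},
    {"x":0,"y":0,"z":0,"spin":-5,"gripper":1},
    {"x":0,"y":0,"z":0,"spin":-5,"gripper":1},
    {"x":0,"y":0,"z":0,"spin":-5,"gripper":1},
    {"x":0,"y":0,"z":0,"spin":-5,"gripper":1},
    {"x":0,"y":0,"z":0,"spin":-4,"gripper":1},
    {"x":0,"y":0,"z":0,"spin":-3,"gripper":1},
    {"x":0,"y":0,"z":0,"spin":0,"gripper":1},
    {"x":0,"y":0,"z":0,"spin":0,"gripper":1},
  ],
)

```text
time: 8.15
eef_pos: [0.4291, 0.0056, 0.1622]
tcp_rot: [0.954, 0.3, -0.0, -0.0]
contact_force: [-4.1, 0.5, 6.2]
opening: 0.186
finger_force: 24.6
```

```bash
python3 - <<'E'
from plant import *
s=get_state(); print(s["wrist_torque"].round(3),s["contact_force"].round(1),s["opening"],s["qpos"].round(3))
E
```

```text
[ 0.072  0.685 -0.006] [-4.1  0.5  6.2] 0.18551340816323755 [-2.250e-01 -1.910e-01  2.232e+00  1.000e-03  1.101e+00  7.360e-01]
```

>>> step_arm(
  commands=[
    {"x":0,"y":0,"z":0,"spin":-1,"gripper":1},
    {"x":0,"y":0,"z":0,"spin":-1,"gripper":1},
    {"x":0,"y":0,"z":0,"spin":-1,"gripper":1},
    {"x":0,"y":0,"z":0,"spin":-1,"gripper":1},
    {"x":0,"y":0,"z":0,"spin":-1,"gripper":1},
    {"x":0,"y":0,"z":0,"spin":0,"gripper":1},
    {"x":0,"y":0,"z":0,"spin":0,"gripper":1},
    {"x":0,"y":0,"z":0,"spin":0,"gripper":1},
    {"x":0,"y":0,"z":0,"spin":0,"gripper":1},
    {"x":0,"y":0,"z":0,"spin":0,"gripper":1},
  ],
)

```text
time: 9.15
eef_pos: [0.429, 0.0057, 0.1622]
tcp_rot: [0.94, 0.342, -0.0, -0.0]
contact_force: [-3.6, 0.3, 6.7]
opening: 0.183
finger_force: 24.6
```

```bash
python3 - <<'E'
from plant import *
s=get_state(); print(s["wrist_torque"].round(3),s["contact_force"].round(1),s["opening"],s["qpos"].round(3))
E
```

```text
[ 0.094  0.725 -0.056] [-3.6  0.3  6.7] 0.18309279768502407 [-2.250e-01 -1.910e-01  2.232e+00  1.000e-03  1.101e+00  6.490e-01]
```

>>> step_arm(
  commands=[
    {"x":0,"y":0,"z":0,"spin":-2,"gripper":1},
    {"x":0,"y":0,"z":0,"spin":0,"gripper":1},
    {"x":0,"y":0,"z":0,"spin":0,"gripper":-0.3},
    {"x":0,"y":0,"z":0,"spin":0,"gripper":-0.3},
    {"x":0,"y":0,"z":0,"spin":0,"gripper":-0.3},
    {"x":0,"y":0,"z":0,"spin":0,"gripper":-0.3},
    {"x":0,"y":0,"z":0,"spin":0,"gripper":-0.3},
    {"x":0,"y":0,"z":-10,"spin":0,"gripper":-0.3},
    {"x":0,"y":0,"z":-25,"spin":0,"gripper":-0.3},
    {"x":0,"y":0,"z":-35,"spin":0,"gripper":-0.3},
  ],
)

```text
time: 10.15
eef_pos: [0.4279, 0.0056, 0.2309]
tcp_rot: [0.934, 0.358, -0.002, -0.001]
contact_force: [0.4, 0.4, 0.2]
opening: 0.648
finger_force: 0.0
```

>>> step_arm(
  commands=[
    {"x":0,"y":0,"z":-20,"spin":0,"gripper":-0.3},
    {"x":0,"y":0,"z":0,"spin":-7,"gripper":-0.3},
    {"x":27,"y":0,"z":0,"spin":0,"gripper":-0.3},
    {"x":27,"y":0,"z":0,"spin":0,"gripper":-0.3},
    {"x":27,"y":0,"z":0,"spin":0,"gripper":-0.3},
    {"x":28,"y":0,"z":0,"spin":0,"gripper":-0.3},
    {"x":0,"y":0,"z":0,"spin":0,"gripper":-0.3},
    {"x":0,"y":0,"z":0,"spin":0,"gripper":-0.3},
    {"x":0,"y":0,"z":0,"spin":0,"gripper":-0.3},
    {"x":0,"y":0,"z":0,"spin":0,"gripper":-0.3},
  ],
)

```text
time: 11.15
eef_pos: [0.5001, 0.0871, 0.2515]
tcp_rot: [0.91, 0.414, -0.0, 0.0]
contact_force: [0.8, 0.2, 0.2]
opening: 0.65
finger_force: 0.0
```

```bash
python3 - <<'E'
from plant import *
from h import *
s=get_state(); c=read_camera("wrist"); print(s["qpos"].round(3),s["eef_pos"],s["tcp_rot"])
cv2.imwrite("pics/w2.png",c["color"][:,:,::-1])
T=c["mount"]; H,W=480,640
K=np.array([[c["fx"],0,c["cx"]],[0,c["fy"],c["cy"]],[0,0,1.]])
uv=np.mgrid[0:H,0:W][::-1].reshape(2,-1).T.astype(float)
p=cv2.undistortPoints(uv[:,None],K,c["distortion"])[:,0]
q=np.c_[p[:,0],-p[:,1],-np.ones(len(p))]*c["z_map"].reshape(-1,1)
q=q@T[:3,:3].T+T[:3,3]; P=(s["eef_pos"]+R.from_quat(s["tcp_rot"]).apply(q)).reshape(H,W,3)
ok=c["z_map"]>0
for lo,hi in((.168,.185),(.06,.12),(.01,.03)):
  m=(ok&(P[...,2]>lo)&(P[...,2]<hi)).astype(np.uint8)
  k,l,st,ce=cv2.connectedComponentsWithStats(m)
  for i in range(1,k):
    if st[i,4]>200:
        r=cv2.minAreaRect((P[l==i][:,:2]*1000).astype(np.float32)); print(lo,ce[i],st[i,4],r,np.median(P[l==i],0))
E
```

```text
[-0.028 -0.093  1.975 -0.     1.26   0.689] [0.50008648 0.08706918 0.2514944 ] [ 9.10076428e-01  4.14440452e-01 -7.14636220e-06  8.04882465e-05]
0.168 [319.15       257.22857143] 1400 ((500.2438049316406, 89.13528442382812), (41.98950958251953, 11.92595100402832), 49.25489044189453) [0.50175546 0.09079698 0.17674348]
0.168 [321.69912609 403.66292135] 801 ((430.6733703613281, 6.764570236206055), (38.38623809814453, 13.209585189819336), 44.26851272583008) [0.43321483 0.01016812 0.17583331]
0.06 [318.11634757  27.99116348] 3395 ((589.9266357421875, 194.20526123046875), (35.24834442138672, 42.21192169189453), 48.450904846191406) [0.58970226 0.19368616 0.10400051]
0.06 [592.48700624  22.754158  ] 1924 ((744.5137939453125, 72.84208679199219), (31.511241912841797, 28.00586700439453), 73.96575927734375) [0.7406903  0.07444492 0.09515612]
0.06 [498.45013661 146.37363388] 1464 ((643.701904296875, 44.64182662963867), (31.14351463317871, 29.20937156677246), 54.5455207824707) [0.64146614 0.0474773  0.09599741]
0.06 [314.98406375 193.56573705] 251 ((514.1603393554688, 110.57810974121094), (14.7881
[... 2017 characters left out ...]
1 [558.71043771 308.25252525] 594 ((624.3789672851562, -177.50779724121094), (33.005645751953125, 33.955078125), 31.129127502441406) [ 0.62316381 -0.1745254   0.01266595]
0.01 [601.39608802 378.4596577 ] 409 ((616.2378540039062, -290.773681640625), (31.908384323120117, 17.969972610473633), 7.4494829177856445) [ 0.61522191 -0.28617137  0.0201033 ]
0.01 [148.77044025 473.68238994] 318 ((89.2841796875, -33.24292755126953), (29.112945556640625, 46.76971435546875), 49.30180358886719) [ 0.08842797 -0.0349774   0.01251108]
0.01 [498.5733945  474.14220183] 218 ((438.43804931640625, -336.8432312011719), (20.501583099365234, 31.068096160888672), 70.33665466308594) [ 0.44208166 -0.33731508  0.01757278]
```

View pics/w2.png

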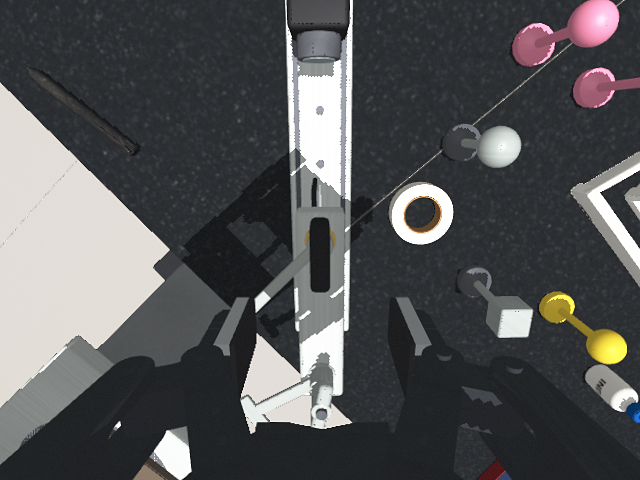

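The picture shows the bar at (320,255), upright between the open fingers at (235,340) and (410,340). The nut's wings at (321,390) now lie along the rail, so it is slack. The ball is at (498,146). I'll lower onto the bar and grip it.

>>> step_arm(
  commands=[
    {"x":1,"y":-1,"z":10,"spin":0,"gripper":-0.3},
    {"x":0,"y":0,"z":20,"spin":0,"gripper":-0.3},
    {"x":0,"y":0,"z":20,"spin":0,"gripper":-0.3},
    {"x":0,"y":0,"z":20,"spin":0,"gripper":-0.3},
    {"x":0,"y":0,"z":14,"spin":0,"gripper":-0.3},
    {"x":0,"y":0,"z":6,"spin":0,"gripper":-0.3},
    {"x":0,"y":0,"z":0,"spin":0,"gripper":-0.3},
    {"x":0,"y":0,"z":0,"spin":0,"gripper":0.4},
    {"x":0,"y":0,"z":0,"spin":0,"gripper":0.4},
    {"x":0,"y":0,"z":0,"spin":0,"gripper":0.4},
  ],
  force=30,
)

```text
time: 12.2
eef_pos: [0.501, 0.0891, 0.1624]
tcp_rot: [0.91, 0.415, 0.001, 0.0]
contact_force: [0.1, -0.7, 0.1]
opening: 0.303
finger_force: 0.0
```

>>> step_arm(
  commands=[
    {"x":0,"y":0,"z":0,"spin":0,"gripper":1},
    {"x":0,"y":0,"z":0,"spin":0,"gripper":1},
    {"x":0,"y":0,"z":0,"spin":0,"gripper":1},
    {"x":0,"y":0,"z":0,"spin":0,"gripper":1},
    {"x":0,"y":0,"z":0,"spin":0,"gripper":1},
    {"x":0,"y":0,"z":0,"spin":0,"gripper":1},
    {"x":0,"y":0,"z":0,"spin":0,"gripper":1},
    {"x":0,"y":0,"z":0,"spin":0,"gripper":1},
    {"x":0,"y":0,"z":0,"spin":-2,"gripper":1},
    {"x":0,"y":0,"z":0,"spin":-2,"gripper":1},
  ],
)

```text
time: 13.2
eef_pos: [0.5004, 0.0895, 0.1622]
tcp_rot: [0.895, 0.447, 0.0, -0.0]
contact_force: [-4.1, 2.9, 5.2]
opening: 0.176
finger_force: 29.4
```

```bash
python3 - <<'E'
from plant import *
s=get_state(); print(s["wrist_torque"].round(3),s["contact_force"].round(1),s["opening"],s["qpos"].round(3),s["eef_pos"])
E
```

```text
[ 0.367  0.579 -0.057] [-4.1  2.9  5.2] 0.1763274217032582 [-2.300e-02  4.000e-03  2.053e+00  1.000e-03  1.085e+00  6.200e-01] [0.50043554 0.08952803 0.16221817]
```

>>> step_arm(
  commands=[
    {"x":0,"y":0,"z":0,"spin":-3,"gripper":1},
    {"x":0,"y":0,"z":0,"spin":-3,"gripper":1},
    {"x":0,"y":0,"z":0,"spin":-3,"gripper":1},
    {"x":0,"y":0,"z":0,"spin":-3,"gripper":1},
    {"x":0,"y":0,"z":0,"spin":-3,"gripper":1},
    {"x":0,"y":0,"z":0,"spin":-3,"gripper":1},
    {"x":0,"y":0,"z":0,"spin":-3,"gripper":1},
    {"x":0,"y":0,"z":0,"spin":-3,"gripper":1},
    {"x":0,"y":0,"z":0,"spin":-3,"gripper":1},
    {"x":0,"y":0,"z":0,"spin":-3,"gripper":1},
  ],
)

```text
time: 14.2
eef_pos: [0.4999, 0.0898, 0.1622]
tcp_rot: [0.748, 0.663, -0.0, -0.001]
contact_force: [-5.0, 2.2, 7.5]
opening: 0.17
finger_force: 29.6
```

```bash
python3 - <<'E'
from plant import *
s=get_state(); print(s["wrist_torque"].round(3),s["contact_force"].round(1),s["opening"],s["qpos"].round(3),s["eef_pos"])
E
```

```text
[ 0.525  0.874 -0.063] [-5.   2.2  7.5] 0.16973989751488966 [-2.300e-02  4.000e-03  2.053e+00  2.000e-03  1.086e+00  9.600e-02] [0.49986616 0.08976138 0.16217174]
```

>>> step_arm(
  commands=[
    {"x":0,"y":0,"z":0,"spin":-3,"gripper":1},
    {"x":0,"y":0,"z":0,"spin":-3,"gripper":1},
    {"x":0,"y":0,"z":0,"spin":-3,"gripper":1},
    {"x":0,"y":0,"z":0,"spin":-3,"gripper":1},
    {"x":0,"y":0,"z":0,"spin":-3,"gripper":1},
    {"x":0,"y":0,"z":0,"spin":-3,"gripper":1},
    {"x":0,"y":0,"z":0,"spin":-3,"gripper":1},
    {"x":0,"y":0,"z":0,"spin":-2,"gripper":1},
    {"x":0,"y":0,"z":0,"spin":0,"gripper":1},
    {"x":0,"y":0,"z":0,"spin":0,"gripper":1},
  ],
)

```text
time: 15.2
eef_pos: [0.4994, 0.0897, 0.1622]
tcp_rot: [0.602, 0.799, -0.001, -0.002]
contact_force: [-6.6, 2.4, 8.5]
opening: 0.172
finger_force: 29.7
```

```bash
python3 - <<'E'
from plant import *
from h import *
s=get_state(); print(s["wrist_torque"].round(3),s["contact_force"].round(1),s["opening"],s["dq"].round(3),s["eef_pos"])
y=R.from_quat(s["tcp_rot"]).apply([0,1,0]); print(np.degrees(np.arctan2(y[1],y[0])))
for n in("scene","wrist"):
    c=read_camera(n); np.savez("end_"+n+".npz",**c)
a=read_camera("scene")["color"][220:390,265:445]
cv2.imwrite("pics/end.png",cv2.resize(a,None,fx=3.5,fy=3.5,interpolation=cv2.INTER_CUBIC)[:,:,::-1])
w=load("end_wrist")["color"]; cv2.imwrite("pics/endw.png",w[:,:,::-1])
E
```

```text
[ 0.351  1.108 -0.021] [-6.6  2.4  8.5] 0.17241441358489704 [-0.001  0.001  0.002  0.001  0.001  0.002] [0.49939259 0.08973072 0.16215547]
16.01182356236604
```

View pics/endw.png

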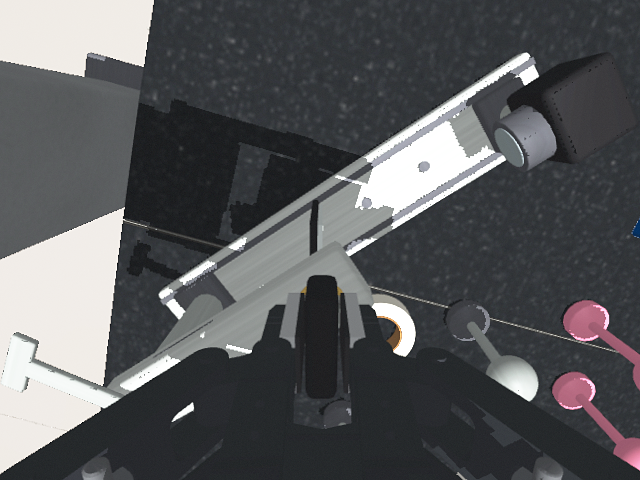

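View pics/end.png

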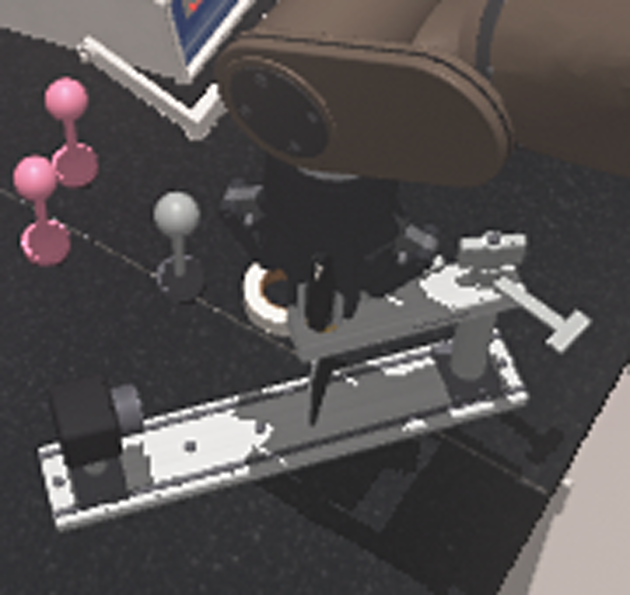

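The bar at (320,335) sits parallel between the pads, and the mirror's edge at (315,225) points the same way. The nut's T-arm at (20,360) in the wrist view has swung clear. I'll do one check of the bar's measured angle before handing in.

```bash
python3 - <<'E'
from plant import *
from h import *
s=get_state(); c=load("end_wrist"); T=c["mount"]; H,W=480,640
K=np.array([[c["fx"],0,c["cx"]],[0,c["fy"],c["cy"]],[0,0,1.]])
uv=np.mgrid[0:H,0:W][::-1].reshape(2,-1).T.astype(float)
p=cv2.undistortPoints(uv[:,None],K,c["distortion"])[:,0]
q=np.c_[p[:,0],-p[:,1],-np.ones(len(p))]*c["z_map"].reshape(-1,1)
P=(s["eef_pos"]+R.from_quat(s["tcp_rot"]).apply(q@T[:3,:3].T+T[:3,3])).reshape(H,W,3)
g=(P[...,2]>.168)&(P[...,2]<.180)&(c["color"].max(2)<60); g[:, :300]=0; g[:,342:]=0; g[:270]=0; g[400:]=0
print(g.sum(),cv2.minAreaRect((P[g][:,:2]*1000).astype(np.float32)))
for lo,hi,u0,u1,v0,v1 in((.06,.12,480,545,340,415),(.09,.12,490,640,40,200),(.005,.02,440,495,295,345)):
    m=(P[...,2]>lo)&(P[...,2]<hi); k=np.zeros_like(m); k[v0:v1,u0:u1]=1; m&=k
    print(lo,cv2.minAreaRect((P[m][:,:2]*1000).astype(np.float32)))
E
```

```text
3597 ((500.3846740722656, 89.29712677001953), (14.887914657592773, 42.28227996826172), 18.086698532104492)
0.06 ((642.7335815429688, 49.79045486450195), (20.2957706451416, 27.802568435668945), 83.75453186035156)
0.09 ((596.3093872070312, 201.96890258789062), (55.11423110961914, 41.972694396972656), 49.973995208740234)
0.005 ((643.8380126953125, 44.65802764892578), (35.0858268737793, 34.812156677246094), 50.67437744140625)
```

>>> step_arm(
  commands=[
    {"x":0,"y":0,"z":0,"spin":0,"gripper":1},
    {"x":0,"y":0,"z":0,"spin":0,"gripper":1},
    {"x":0,"y":0,"z":0,"spin":0,"gripper":1},
    {"x":0,"y":0,"z":0,"spin":0,"gripper":1},
    {"x":0,"y":0,"z":0,"spin":0,"gripper":1},
    {"x":0,"y":0,"z":0,"spin":0,"gripper":1},
    {"x":0,"y":0,"z":0,"spin":0,"gripper":1},
    {"x":0,"y":0,"z":0,"spin":0,"gripper":1},
    {"x":0,"y":0,"z":0,"spin":0,"gripper":1},
    {"x":0,"y":0,"z":0,"spin":0,"gripper":1},
  ],
)

```text
time: 16.35
eef_pos: [0.4994, 0.0897, 0.1621]
tcp_rot: [0.602, 0.799, -0.001, -0.002]
contact_force: [-6.3, 2.5, 8.3]
opening: 0.176
finger_force: 29.7
```

```bash
python3 -c "
from plant import *
print(sign_off())"
```

```text
the job is handed in; nothing more can be done
None
```

I handed the job in at about 16 s; no verdict came back. By my measurements the nut is slack at about 1.4 rad and the mirror is held still at about 57°, aimed at the ball; one noisier reading put the bar about 2° further round, still inside the roughly 3° tolerance.

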